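# Close a parts carton and weigh the lid down

## Robot

A 7-joint arm with a two-finger parallel gripper is mounted at the origin on the work surface. World frame = base frame: x ahead of the robot, y to its left, z up, the work surface at z = 0. Lengths are in m, angles in rad, forces in N, time in s.
With the tool pointing down it reaches from about 0.425 to 0.925 m from the base axis. Payload 6.8 kg.
Tool frame: the origin (TCP) lies at the very end of the fingers, on their centre line; the grasp point (between the pads) lies 19 mm behind it; z points along the fingers, y is the line along which they close (so a half turn about z gives the same grasp; the last joint's range is limited). The gripper opens to 85 mm and grips with 20 to 120 N. Pads are 22 mm wide; open, the fingers measure 114 mm over their backs; the gripper's body (76 mm by 85 mm) begins 54 mm behind the grasp point. The pads swing forward as they close: fully open they stand 13 mm farther back than shut.
Start: joints at [-1.346, 0.477, 0.022, 1.555, -0.011, 1.109, -0.083], TCP at [0.221, 0.638, 0.231] pointing down, gripper open.
Joint ranges: [-2.96, 2.96], [-0.34, 2.1], [-1.41, 1.46], [0.24, 2.44], [-1.37, 4.51], [0.17, 1.92], [-2.96, 2.96]. Speed limits (rad/s): [2.39, 2.39, 3.14, 3.14, 3.14, 3.14, 3.14].

## Interface

Orientations are given as a rotation vector (axis times angle).
In Python, from bench import r gives the robot as it stands. The module is installed in compiled form; this text tells all that it offers.
- The arm moves only by the tool servo_tool, never from a script. Its argument "commands" is a list of rows, each a list of 7 numbers: the turn, a rotation vector about the world's x, y, z in degrees, then the shift along the world's x, y, z in mm, then the closure, from 0 (fully open) to 1 (shut). A call has 1 to 5 rows; each row is the pose to reach, as a shift and turn from the pose commanded when the call began; what a row does not reach only later rows make up. A row lasts 1/12 s, in which the tool goes at most 41.7 mm and 7.16 degrees, less where a joint would pass 70% of its speed; a pose out of reach is approached as far as the arm can. A call with a gripper value outside its range is refused whole. The fingers move at their own pace and stop on an object; "force" is the grip in N (left out, the last holds). Time passes only in rows, so rows that repeat a pose let the fingers close. It gives the time, the measured TCP pose, the force, the opening and the grip force at its end, in the units of the state.
- r.get_obs(): the state, without advancing time (a new reading comes with each control period).
- r.grab_frame(name): name is "scene" or "top" or "wrist"; returns (picture, depth): 384x512x3 uint8, blue, green, red; 384x512 float32, m along the optical axis (not along the pixel's ray), 0 where there is no reading.
- r.camera_info(name): a dict with "vertical_fov" (degrees; the focal length in pixels is half the picture's height over the tangent of half this angle, whatever the lens; pixels are square), "cx", "cy" (the principal point, pixels), "cam_to_world" (4x4, takes a point from camera to world coordinates); the wrist camera has in their place "T_tool_cam" (4x4, takes a point from camera to tool coordinates, whose origin is the TCP and whose axes are the flange's). Camera axes: x right, y up, looking along -z (the intrinsics and any distortion apply to the point x, -y, -z); pixel columns grow to the right and rows downward; lengths in m; the calibration is good to about 2 mm. A picture is of the moment at which its call begins: read the wrist's pose just before it. camera_info takes no time and is no camera call.
- r.hand_in(): hands the job in; it is judged then, once.
The state is a dict: "clock": time; "joints": joint angles; "qvel": joint speeds; "tau": joint torques, N m; "tcp_pos": TCP position; "orientation": TCP orientation; "contact_force": force on the tool from outside, world axes, zero at the start; "moment": the same for the moment, N m; "grip_width": finger opening in m; "gripper_force": force on a finger pad.
Only numpy, scipy, OpenCV 4.12 (cv2) and the standard library are available. Lean on these libraries where they do the work, as an engineer would, in place of code of your own. Each camera call takes 0.05 s, during which the arm holds its last target. There are 200 camera calls.

## Task

Close the open cardboard carton of filters: first fold both end flaps down flat, then fold the large lid down flat over them. Then take the pressing weight by its orange grip off the sloped rest and set it down, without dropping it, flat in the middle of the closed lid with its length along the carton's length, let go, and leave the other things on the bench where they are.

Things in the scene. Friction and masses are not known exactly. Their poses are not given: they have to be found in the camera images.
- carton: Brown cardboard carton, full and heavy, does not shift: 130 (x, its depth) x 190 (y, its length) x 90 mm high, walls 4 mm, two blue filters inside below the rim. Origin: centre of its underside. Its x axis points to the side where the lid is hinged, y along its length, z up.
- flap_left (a joint): End flap at the carton's +y end: 80 mm from hinge to free edge, 120 mm wide along the carton's x, 4 mm thick. Hinge line along the carton's x at y = +95 mm, z = 92 mm in the carton's frame. Value: 0 = folded down flat inwards over the opening, 1.57 = upright, more = leaning outwards (limit 2.4). It stays where it is left; about 1 N moves it.
- flap_right (a joint): The same flap at the carton's -y end, hinge line at y = -95 mm, z = 92 mm; 0 = folded down flat, grows as it opens outwards.
- lid (a joint): Large lid: 130 mm from hinge to free edge, 188 mm wide along the carton's y, 4 mm thick, white stripe on its outer face. Hinge line along y at x = +65 mm, z = 96 mm in the carton's frame. Value: 0 = closed flat over the end flaps, 1.57 = upright, more = leaning away to +x (limit 2.4). Closed, its top is 98 mm above the bench. Stays where left; about 1 N moves it.
- flap_left_edge (a point): Middle of the free edge of the +y end flap.
- flap_right_edge (a point): Middle of the free edge of the -y end flap.
- lid_edge (a point): Middle of the free edge of the lid.
- weight: Pressing weight, 0.5 to 0.75 kg: steel plate 60 (x) x 120 (y) x 10 mm with an orange grip standing on it, a rib 20 (x) x 100 (y) x 45 mm high (rib from 10 to 55 mm above the underside). Origin: centre of its underside; z axis out of its top, y along its length. At first it lies on the sloped rest, so its z axis leans about 29 degrees.
- rest: Dark steel sloped rest, fixed, 115 x 180 mm, 80 mm high: a board sloping 29 degrees that faces its -x side, low edge at -x with a lip 10 mm high that stops the weight. Origin: centre of its underside; the weight underside centre lies at about x 0, z 48 mm in its frame.
- wrench: Bystander: steel wrench 160 mm long lying on the bench. Origin: centre of its underside.
- mug: Bystander: white mug, radius 40, 90 mm high. Origin: centre of its underside.
- oil_bottle: Bystander: white plastic bottle with red cap, radius 36, 210 mm high. Origin: centre of its underside.
- spray_can: Bystander: blue can, radius 30, 190 mm high. Origin: centre of its underside.
- grease_jar: Bystander: yellow jar with black cap, radius 40, 90 mm high. Origin: centre of its underside.
- screwdriver: Bystander: screwdriver with red handle, 190 mm long, lying on the bench. Origin: centre of its underside.
- brake_drum: Bystander: dark steel hub, radius 55, 45 mm high. Origin: centre of its underside.
Things that resemble listed ones, but are neither listed nor needed, are in the scene too. Several things have the shape of the weight; the one meant has the colours described above.

How it is judged:
On the way, in this order (a step that is already met when the one before it is completed fails the run):
1. both end flaps folded down flat (within 0.12 rad) while the lid is still open (more than 0.7 rad) (value of joint each of flap_left, flap_right below 0.12 rad and value of joint lid above 0.7 rad), for 0.1 s.
2. lid folded down flat (within 0.08 rad) with the end flaps still down under it (value of joint each of flap_left, flap_right below 0.12 rad and value of joint lid below 0.08 rad), for 0.2 s.
At the end, for the whole second after the job is handed in: Both end flaps within 0.12 rad of flat, the lid within 0.06 rad of flat, and the weight at rest on the closed lid: its centre within 25 mm (carton's x) and 35 mm (carton's y) of the lid's middle, lying level within 0.08 rad, its length within 0.3 rad of the carton's length, released (value of joint each of flap_left, flap_right below 0.12 rad and value of joint lid below 0.06 rad and x of weight in the frame of carton between -0.025 and 0.025 m and y of weight in the frame of carton between -0.035 and 0.035 m and z of weight in the frame of carton between 0.092 and 0.106 m and angle between weight's own z axis and vertical below 0.08 rad and angle between the y axis of weight and the y axis of carton, either way round below 0.3 rad and linear speed of weight below 0.02 m/s); the robot touches nothing.
It fails at once if the weight is dropped (moves faster than 0.5 m/s while the fingers do not touch it) (contact force between the fingers and weight below 0.05 N and linear speed of weight above 0.5 m/s).
It fails at once if a bystander is moved by more than 40 mm (distance of any of wrench, mug, oil_bottle, spray_can, grease_jar, screwdriver, brake_drum from where it was at the start of the episode above 0.04 m).
It also fails if it takes over 70 s, if anything falls off the work surface, if the arm or the gripper's body presses on something with over 40 N, if the wrist force passes 120 N, or if a joint passes its speed limit or range.

## Working session

There is one attempt and no reset: what is moved stays moved. The work goes in short steps, Python scripts to look and compute and a tool call to move; the robot and the scene stay as the last step left them, time stands still between calls to the robot, and variables do not carry over. Pictures are saved under pics/ and viewed, at most 10 in all, crops included, and the job is handed in when it is done.

Besides the shell and the picture viewer there is one more tool, called after "Call:" by a JSON object that holds its "op" and its "data". servo_tool: Moves the arm, as the interface text tells. Its arguments: {"type":"object","properties":{"commands":{"type":"array"},"force":{"type":"number"}},"required":["commands"]}

```bash
mkdir -p pics
cat > h.py <<'E'
import numpy as np,cv2
from bench import r
from scipy.spatial.transform import Rotation as R
def cloud(name):
    o=r.get_obs(); im,d=r.grab_frame(name); c=r.camera_info(name)
    f=192/np.tan(np.radians(c['vertical_fov'])/2)
    v,u=np.mgrid[:384,:512]
    p=np.stack([(u-c['cx'])/f*d,-(v-c['cy'])/f*d,-d],-1)
    if 'cam_to_world' in c: T=np.array(c['cam_to_world'])
    else:
        T=np.eye(4);T[:3,:3]=R.from_rotvec(o['orientation']).as_matrix();T[:3,3]=o['tcp_pos'];T=T@np.array(c['T_tool_cam'])
    P=p@T[:3,:3].T+T[:3,3]; P[d==0]=np.nan
    return im,P,c
E
python3 - <<'E'
from h import *
a,P,c=cloud('scene');b,Q,c2=cloud('top')
np.savez('s.npz',a=a,P=P,b=b,Q=Q)
cv2.imwrite('pics/scene.png',cv2.resize(a,(800,600)));cv2.imwrite('pics/top.png',cv2.resize(b,(800,600)))
print({k:v for k,v in c.items()},c2);print(r.get_obs())
E
```

```text
{'vertical_fov': 43.76602591220736, 'cx': 251.8819737181416, 'cy': 191.99252041522973, 'cam_to_world': array([[ 0.77356484, -0.38675078,  0.50201721,  1.35242983],
       [ 0.63348501,  0.49336579, -0.59605951, -0.91186272],
       [-0.01715164,  0.77911105,  0.62665125,  1.0773792 ],
       [ 0.        ,  0.        ,  0.        ,  1.        ]])} {'vertical_fov': 52.790529425554816, 'cx': 259.75787818408526, 'cy': 197.27300704452966, 'cam_to_world': array([[-0.01700579,  0.98415085, -0.17651604,  0.32078567],
       [-0.99971272, -0.01971858, -0.01362566,  0.01432018],
       [-0.01689035,  0.17623361,  0.98420345,  1.36389305],
       [ 0.        ,  0.        ,  0.        ,  1.        ]])}
{'clock': 0.1, 'joints': array([-1.34611237,  0.47774307,  0.02232187,  1.5563175 , -0.01149911,
        1.10930311, -0.08309214]), 'qvel': array([-2.91270683e-04, -1.48144865e-03,  9.85562848e-05, -2.40364048e-03,
        8.69366625e-04,  8.22141303e-04,  2.41541464e-04]), 'tau': array([ 4.80699353e-03, -5.97764325e+01,  1.61404487e+00, -2.81957388e+01,
        1.29383354e-02,  5.06221506e-03, -3.42477483e-05]), 'tcp_pos': array([0.22033339, 0.63747717, 0.23042016]), 'orientation': array([-5.20227088e-01, -3.09805494e+00,  2.56845258e-03]), 'contact_force': array([-0.20281603,  0.68422843,  0.04757281]), 'moment': array([-0.03320902, -0.03295765, -0.05007813]), 'gripper_force': 0.0, 'grip_width': 0.08534748978218472}
```

View pics/scene.png

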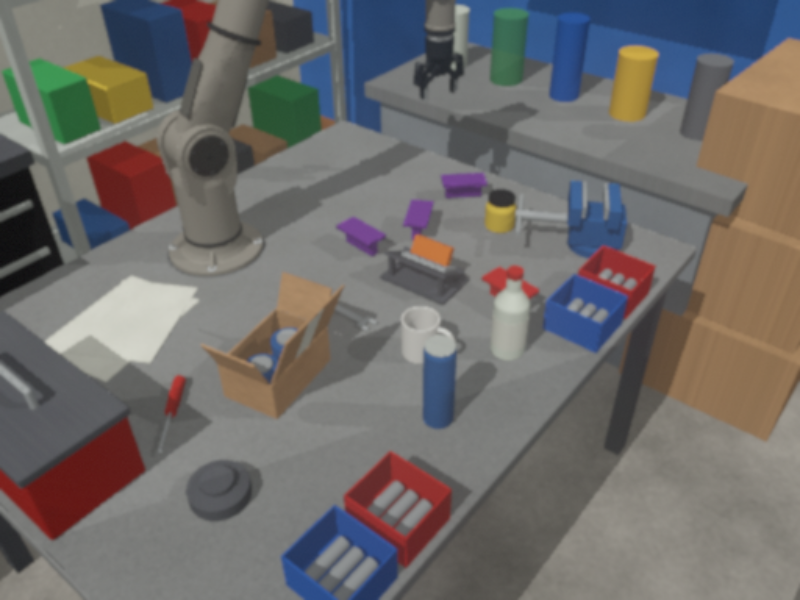

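View pics/top.png

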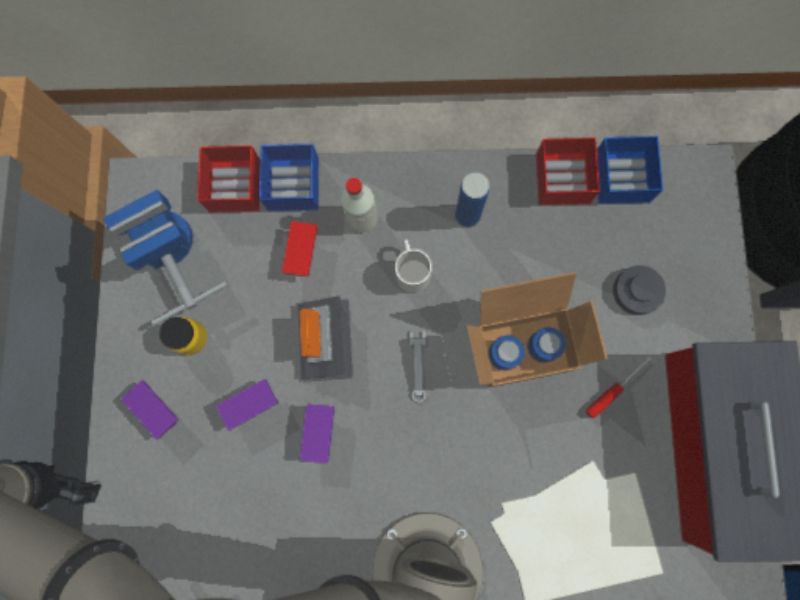

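The scene picture shows the carton at about (270,345), its lid roughly upright and its flaps leaning outwards, and the orange-gripped weight on its rest at (430,255). In the top view the carton is at (535,345) and the weight at (320,340). Next I measure them from depth.

Run:
```python
from h import *
z=np.load('s.npz')
np.set_printoptions(precision=4,suppress=True)
def pl(X):
    m=np.median(X,0)
    for _ in range(5):
        n=np.linalg.svd(X-X.mean(0),full_matrices=False)[2][2]; e=abs((X-X.mean(0))@n); X=X[e<max(.003,2*np.median(e))]
    return X.mean(0),n*np.sign(n[2]+1e-9),len(X)
for im,P,nm in((z['a'],z['P'],'scene'),(z['b'],z['Q'],'top')):
    hsv=cv2.cvtColor(im,cv2.COLOR_BGR2HSV);H,S,V=[hsv[...,i].astype(int) for i in range(3)]
    ok=np.isfinite(P[...,2])
    bench=ok&(abs(P[...,2])<.03)&(S<60); print(nm,'bench z',np.median(P[bench][:,2]))
    box=ok&(P[...,0]>.25)&(P[...,0]<.8)&(P[...,1]>-.5)&(P[...,1]<0)
    br=box&(H>5)&(H<22)&(S>60)&(P[...,2]>.01)
    X=P[br];print('brown',len(X),np.percentile(X,[1,50,99],axis=0))
    rim=X[(abs(X[:,2]-.09)<.008)]; print('rim',cv2.minAreaRect(rim[:,:2].astype(np.float32)*1000),len(rim))
    for lo,hi in((.02,.08),(.1,.14),(.14,.2),(.2,.3)):
        q=X[(X[:,2]>lo)&(X[:,2]<hi)]
        if len(q)>5: print(lo,cv2.minAreaRect(q[:,:2].astype(np.float32)*1000),len(q))
    orr=ok&(H>5)&(H<18)&(S>170)&(P[...,1]>.1)&(P[...,1]<.4)&(P[...,2]>.02)&(P[...,2]<.2)&(P[...,0]>.3)
    X=P[orr];print('orange',len(X),np.percentile(X,[1,50,99],axis=0)); print(pl(X))
    reg=ok&(abs(P[...,0]-np.median(X[:,0]))<.12)&(abs(P[...,1]-np.median(X[:,1]))<.12)&(P[...,2]>.012)&~orr
    X=P[reg];print('rest',len(X),np.percentile(X,[1,50,99],axis=0),cv2.minAreaRect(X[:,:2].astype(np.float32)*1000));print(pl(X))
    v,u=np.where(br);t=im[v.min()-8:v.max()+8,u.min()-8:u.max()+8]
    v,u=np.where(orr);t2=im[v.min()-25:v.max()+25,u.min()-25:u.max()+25]
    A=np.zeros((400,800,3),np.uint8)
    for k,q in enumerate((t,t2)):
        s=400/max(q.shape[:2]);q=cv2.resize(q,None,fx=s,fy=s);A[:q.shape[0],400*k:400*k+q.shape[1]]=q
    cv2.imwrite(f'pics/crop_{nm}.png',A)
A=np.vstack([cv2.imread('pics/crop_scene.png'),cv2.imread('pics/crop_top.png')]);cv2.imwrite('pics/crops.png',cv2.resize(A,(600,600)))
```

```text
scene bench z 0.0011886300122740945
brown 3345 [[ 0.385  -0.3527  0.012 ]
 [ 0.4891 -0.2272  0.0838]
 [ 0.58   -0.1003  0.2172]]
rim ((462.75714111328125, -225.75604248046875), (134.81167602539062, 201.08355712890625), 10.39694595336914) 355
0.02 ((461.7483825683594, -227.54193115234375), (137.27764892578125, 197.3533172607422), 9.66651439666748) 1400
0.1 ((473.2841796875, -223.4844207763672), (144.63157653808594, 237.5193634033203), 10.556344985961914) 600
0.14 ((486.017578125, -219.70938110351562), (166.33384704589844, 263.9903869628906), 10.912817001342773) 612
0.2 ((571.2005615234375, -206.18247985839844), (9.586654663085938, 186.12986755371094), 10.913958549499512) 138
orange 93 [[0.4661 0.2225 0.0676]
 [0.5002 0.2315 0.0811]
 [0.5487 0.2446 0.0974]]
(array([0.5047, 0.2321, 0.0816]), array([ 0.0604, -0.8692,  0.4908]), 63)
rest 833 [[0.3865 0.167  0.0122]
 [0.5081 0.2117 0.067 ]
 [0.5811 0.3427 0.1014]] ((487.0946044921875, 259.2314453125), (184.4293670654297, 211.60690307617188), 9.812274932861328)
(array([0.5016, 0.1963, 0.069 ]), array([-0.0057,  0.0882,  0.9961]), 269)
top b
[... 393 characters left out ...]
 (141.74945068359375, 231.7301788330078), 10.418001174926758) 859
0.14 ((486.27642822265625, -222.4453125), (165.2127227783203, 258.43853759765625), 10.097558975219727) 1039
0.2 ((570.0861206054688, -208.01092529296875), (13.553000450134277, 186.27587890625), 10.523506164550781) 280
orange 352 [[0.4532 0.222  0.0609]
 [0.5021 0.2381 0.0923]
 [0.5499 0.2587 0.1046]]
(array([0.5005, 0.2342, 0.0843]), array([ 0.0471, -0.851 ,  0.5231]), 214)
rest 1027 [[0.3878 0.1681 0.0123]
 [0.4806 0.2052 0.0645]
 [0.5804 0.3514 0.0903]] ((483.98553466796875, 262.5663146972656), (188.63739013671875, 201.71044921875), 4.272773742675781)
(array([0.4926, 0.1968, 0.0663]), array([-0.0253,  0.302 ,  0.953 ]), 489)
```

View pics/crops.png

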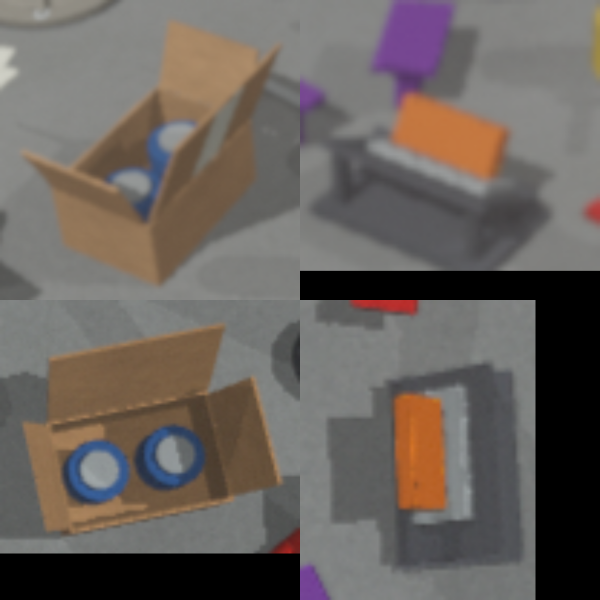

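```bash
cat >> h.py <<'E'
YAW=np.radians(10.4);CO=np.array([.463,-.2268,0])
Rc=R.from_euler('z',YAW).as_matrix()
toC=lambda X:(X-CO)@Rc
toW=lambda X:np.asarray(X)@Rc.T+CO
def hsvs(im):
    h=cv2.cvtColor(im,cv2.COLOR_BGR2HSV).astype(int);return h[...,0],h[...,1],h[...,2]
def joints(im,P):
    H,S,V=hsvs(im);ok=np.isfinite(P[...,2])&(H>5)&(H<22)&(S>60)
    C=toC(P[ok]);o={}
    for n,A in(('L',np.c_[95-1e3*C[:,1],1e3*C[:,2]-92,1e3*C[:,0],]),('R',np.c_[95+1e3*C[:,1],1e3*C[:,2]-92,1e3*C[:,0]]),('lid',np.c_[65-1e3*C[:,0],1e3*C[:,2]-96,1e3*C[:,1]])):
        rr=np.hypot(A[:,0],A[:,1]);w=90 if n=='lid' else 50;L=125 if n=='lid' else 78
        m=(rr>40)&(rr<L+12)&(abs(A[:,2])<w)&(A[:,1]>12); t=np.arctan2(A[m,1],A[m,0])
        if n!='lid': m2=t>1.2; t=t[m2]
        else: t=t[t>1.2]
        o[n]=(len(t),np.round(np.percentile(t,[10,50,90]),2) if len(t) else None)
    return o
E
python3 - <<'E'
from h import *
z=np.load('s.npz');np.set_printoptions(precision=4,suppress=True)
for im,P,nm in((z['a'],z['P'],'scene'),(z['b'],z['Q'],'top')):
    print(nm,joints(im,P))
    H,S,V=hsvs(im);ok=np.isfinite(P[...,2])
    orr=ok&(H>5)&(H<18)&(S>170)&(P[...,1]>.1)&(P[...,1]<.4)&(P[...,2]>.02)&(P[...,2]<.2)&(P[...,0]>.3)
    X=P[orr]
    for yaw in (0,2,4,6):
        a=np.radians(29);Rw=R.from_euler('z',-90+yaw,degrees=True).as_matrix()@R.from_euler('y',-a).as_matrix()
        Y=X@Rw # weight-frame coordinates (unshifted); x uphill, y along length, z normal
        print(yaw,np.percentile(Y,[0,2,10,25,50,75,90,98,100],axis=0).T*1000)
    # plate: light grey
    b=ok&(S<40)&(V>110)&(abs(P[...,0]-.5)<.11)&(P[...,1]>.15)&(P[...,1]<.25)&(P[...,2]>.04)
    Xp=P[b];print('plate',len(Xp),np.percentile(Xp@Rw,[2,50,98],axis=0),cv2.minAreaRect(Xp[:,:2].astype(np.float32)*1000))
    E=X[:,:2]-X[:,:2].mean(0);print('dir',np.linalg.svd(E,full_matrices=False)[2])
E
```

```text
scene {'L': (323, array([1.9 , 1.95, 2.01])), 'R': (147, array([1.96, 1.99, 2.01])), 'lid': (339, array([1.93, 1.94, 1.96]))}
0 [[-173.4433 -170.1002 -168.1881 -166.1207 -164.0305 -161.1528 -159.4891
  -156.002  -153.7269]
 [ 464.4489  466.6805  472.0667  482.9595  500.2204  522.8541  540.5153
   547.9464  548.7112]
 [ 167.954   169.384   171.4959  175.6215  183.0573  191.9205  197.3408
   199.7747  201.1855]]
2 [[-158.1488 -154.7574 -152.5954 -150.2941 -148.3206 -146.0658 -143.7835
  -140.8331 -138.3759]
 [ 472.0899  474.2205  479.8188  490.8268  507.8834  530.5095  548.3739
   555.8218  556.3925]
 [ 159.8622  160.9883  162.7503  167.0363  174.4401  182.5819  188.3656
   191.5349  191.9433]]
4 [[-142.6121 -139.08   -136.8186 -134.3513 -132.6865 -130.3153 -128.0409
  -125.49   -122.7988]
 [ 479.1558  481.1828  486.9863  498.0591  514.9276  537.5186  555.5645
   563.0201  563.3959]
 [ 151.4995  151.7509  153.6605  158.2531  165.8056  173.5985  179.3258
   182.6157  183.2222]]
6 [[-126.8521 -123.7651 -121.2077 -118.6819 -116.6337 -114.3743 -112.6455
  -109.3876 -107.0146]
 [ 485.6379  
[... 1228 characters left out ...]
.1055  477.8546  492.6767  517.0063  541.6938  556.5965
   564.6058  567.0716]
 [ 143.3878  146.5249  153.5289  163.0204  180.6815  188.4296  190.5225
   192.8055  194.4045]]
6 [[-135.2713 -132.6039 -128.4164 -121.0941 -117.7314 -115.7365 -114.1213
  -112.3616 -110.7125]
 [ 474.2866  475.9054  484.7885  499.1693  523.6406  548.4462  563.4344
   571.5338  573.4505]
 [ 133.7931  137.7664  144.4943  154.3848  171.9947  179.5924  181.6343
   184.2272  185.7001]]
plate 241 [[-0.149   0.4649  0.1256]
 [-0.1038  0.5173  0.135 ]
 [-0.0933  0.5814  0.1402]] ((504.2684326171875, 224.26519775390625), (122.60635375976562, 51.93683624267578), 0.4244639575481415)
dir [[-0.9981 -0.0624]
 [ 0.0624 -0.9981]]
```

The carton yaw is about 10.4°, centred at (463,-227) mm. Both flaps and the lid stand at about 1.94 rad. The weight's length points 4° off world x, with its grip leaning to +y. I go to the outside of the left flap with the fingers closed.

Call:
{"op": "servo_tool", "data": {"commands": [[0, 0, -7, 20, -30, 15, 1], [0, 0, -14, 40, -60, 30, 1], [0, 0, -21, 60, -90, 45, 1], [0, 0, -28, 80, -120, 60, 1], [0, 0, -35, 100, -150, 75, 1]], "force": 30}}

```text
clock: 0.52
tcp_pos: [0.3211, 0.4861, 0.3065]
orientation: [-1.436, -2.794, 0.001]
contact_force: [0.8, 0.0, -0.7]
grip_width: 0.0253
gripper_force: 0.0
```

Call:
{"op": "servo_tool", "data": {"commands": [[0, 0, -5, 20, -36, 0, 1], [0, 0, -10, 40, -72, 0, 1], [0, 0, -15, 60, -108, 0, 1], [0, 0, -20, 80, -144, 0, 1], [0, 0, -25.5, 100, -180, 0, 1]]}}

```text
clock: 0.93
tcp_pos: [0.4209, 0.3059, 0.3061]
orientation: [-2.015, -2.41, 0.0]
contact_force: [1.1, 0.7, -0.1]
grip_width: 0.0001
gripper_force: 0.0
```

Call:
{"op": "servo_tool", "data": {"commands": [[0, 0, 0, 2, -41, 0, 1], [0, 0, 0, 4, -82, 0, 1], [0, 0, 0, 6, -123, 0, 1], [0, 0, 0, 8, -164, 0, 1], [0, 0, 0, 10, -205, 0, 1]]}}

```text
clock: 1.35
tcp_pos: [0.4299, 0.1009, 0.3061]
orientation: [-2.01, -2.414, 0.0]
contact_force: [-0.0, 0.1, -0.5]
grip_width: -0.0004
gripper_force: 0.0
```

Call:
{"op": "servo_tool", "data": {"commands": [[0, 0, 0, 2, -33, 0, 1], [0, 0, 0, 4, -66, 0, 1], [0, 0, 0, 6, -99, 0, 1], [0, 0, 0, 8, -133, 0, 1], [0, 0, 0, 8, -167, 0, 1]]}}

```text
clock: 1.77
tcp_pos: [0.4382, -0.0656, 0.3063]
orientation: [-2.01, -2.414, -0.001]
contact_force: [1.2, -0.4, -0.4]
grip_width: -0.0002
gripper_force: 0.0
```

Call:
{"op": "servo_tool", "data": {"commands": [[0, 0, 0, 0, 0, -40, 1], [0, 0, 0, 0, 0, -80, 1], [0, 0, 0, 0, 0, -120, 1], [0, 0, 0, 0, 0, -156, 1]]}}

```text
clock: 2.1
tcp_pos: [0.4378, -0.0643, 0.1485]
orientation: [2.011, 2.413, -0.0]
contact_force: [0.7, 1.5, 0.0]
grip_width: 0.0002
gripper_force: 0.0
```

Call:
{"op": "servo_tool", "data": {"commands": [[0, 0, 0, 3.6, -19.7, 0, 1], [0, 0, 0, 7.2, -39.3, 0, 1], [0, 0, 0, 10.5, -57, 0, 1], [0, 0, 0, 13.2, -72, -2, 1], [0, 0, 0, 16, -86.6, -5, 1]]}}

```text
clock: 2.52
tcp_pos: [0.4543, -0.1513, 0.145]
orientation: [-2.01, -2.413, 0.0]
contact_force: [-0.0, 0.7, -0.4]
grip_width: 0.0001
gripper_force: 0.3
```

Call:
{"op": "servo_tool", "data": {"commands": [[0, 0, 0, 2.2, -12, -10, 1], [0, 0, 0, 4, -21.6, -22, 1], [0, 0, 0, 5, -27.5, -36, 1], [0, 0, 0, 5.4, -29.5, -49, 1], [0, 0, 0, 5.4, -29.5, -53, 1]]}}

```text
clock: 2.93
tcp_pos: [0.4603, -0.1814, 0.0926]
orientation: [2.012, 2.413, 0.0]
contact_force: [-13.2, 2.4, 57.1]
grip_width: -0.0002
gripper_force: 28.5
```

Call:
{"op": "servo_tool", "data": {"commands": [[0, 0, 0, 0, 0, 30, 1], [0, 0, 0, 0, 0, 70, 1], [0, 0, 0, 0, 0, 110, 1], [0, 0, 0, 3, -20, 145, 1], [0, 0, 0, 10, -55, 155, 1]]}}

```text
clock: 3.35
tcp_pos: [0.4723, -0.2332, 0.2522]
orientation: [2.0, 2.417, 0.009]
contact_force: [0.9, -0.3, 0.6]
grip_width: 0.0001
gripper_force: 0.0
```

Call:
{"op": "servo_tool", "data": {"commands": [[0, 0, 0, 7, -39, 0, 1], [0, 0, 0, 14, -78, 0, 1], [0, 0, 0, 21, -117, 0, 1], [0, 0, 0, 28, -152, 0, 1], [0, 0, 0, 28, -152, 0, 1]]}}

```text
clock: 3.77
tcp_pos: [0.4962, -0.3944, 0.2473]
orientation: [2.017, 2.405, -0.008]
contact_force: [-1.5, 0.1, 0.1]
grip_width: 0.0001
gripper_force: 0.0
```

Run:
```python
from h import *
a,P,c=cloud('scene');b,Q,_=cloud('top')
print(joints(a,P),joints(b,Q),toC(r.get_obs()['tcp_pos']))
cv2.imwrite('pics/p2.png',np.hstack([cv2.resize(a[130:290,60:260],(400,320)),cv2.resize(b[150:270,280:430],(400,320))]))
```

```text
{'L': (0, None), 'R': (152, array([1.96, 1.99, 2.01])), 'lid': (319, array([1.93, 1.95, 1.95]))} {'L': (0, None), 'R': (263, array([1.89, 1.93, 1.97])), 'lid': (920, array([1.9 , 1.92, 1.94]))} [ 0.0041712  -0.16524156  0.2466462 ]
```

View pics/p2.png

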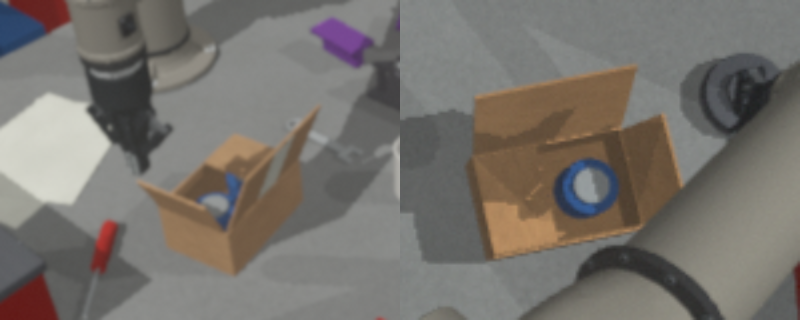

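The left flap is now flat; in the crops the right flap still leans out. I repeat the move on the right.

Call:
{"op": "servo_tool", "data": {"commands": [[0, 0, 0, 0, 0, -40, 1], [0, 0, 0, 0, 0, -80, 1], [0, 0, 0, 0, 0, -98, 1], [0, 0, 0, 0, 0, -98, 1]]}}

```text
clock: 4.2
tcp_pos: [0.4961, -0.3826, 0.1446]
orientation: [-2.002, -2.41, -0.0]
contact_force: [0.2, 0.9, -0.5]
grip_width: -0.0003
gripper_force: 0.0
```

Call:
{"op": "servo_tool", "data": {"commands": [[0, 0, 0, -3.6, 19.7, 0, 1], [0, 0, 0, -7.2, 39.3, 0, 1], [0, 0, 0, -10.5, 57, 0, 1], [0, 0, 0, -13.2, 72, -2, 1], [0, 0, 0, -16, 86.6, -5, 1]]}}

```text
clock: 4.62
tcp_pos: [0.483, -0.2993, 0.1463]
orientation: [2.007, 2.414, 0.002]
contact_force: [0.5, -0.2, -0.2]
grip_width: 0.0001
gripper_force: 0.3
```

Call:
{"op": "servo_tool", "data": {"commands": [[0, 0, 0, -2.2, 12, -10, 1], [0, 0, 0, -4, 21.6, -22, 1], [0, 0, 0, -5, 27.5, -36, 1], [0, 0, 0, -5.4, 29.5, -49, 1], [0, 0, 0, -5.4, 29.5, -51, 1]]}}

```text
clock: 5.03
tcp_pos: [0.4774, -0.2684, 0.0938]
orientation: [-2.006, -2.416, -0.004]
contact_force: [-3.4, 8.6, 14.9]
grip_width: -0.0001
gripper_force: 7.4
```

Call:
{"op": "servo_tool", "data": {"commands": [[0, 0, 0, 0, 0, 30, 1], [0, 0, 0, 0, 0, 70, 1], [0, 0, 0, 0, 0, 110, 1], [0, 0, 0, 0, 0, 150, 1], [0, 0, 0, 0, 0, 190, 1]]}}

```text
clock: 5.45
tcp_pos: [0.4761, -0.2711, 0.2868]
orientation: [2.01, 2.413, 0.001]
contact_force: [1.7, 1.8, -0.5]
grip_width: -0.0002
gripper_force: 0.0
```

Call:
{"op": "servo_tool", "data": {"commands": [[0, 0, 0, 15, 8, 22, 1], [0, 0, 0, 50, 20, 22, 1], [0, 0, 0, 88, 33, 22, 1], [0, 0, 0, 124, 45, 22, 1], [0, 0, 0, 141, 55, 22, 1]]}}

```text
clock: 5.87
tcp_pos: [0.6218, -0.2126, 0.3068]
orientation: [2.003, 2.417, 0.003]
contact_force: [-0.1, -0.2, -0.0]
grip_width: 0.0003
gripper_force: 0.0
```

Run:
```python
from h import *
a,P,c=cloud('scene');b,Q,_=cloud('top')
print(joints(a,P),joints(b,Q),toC(r.get_obs()['tcp_pos']))
for im,P in((a,P),(b,Q)):
    C=toC(P); m=(abs(C[...,0])<.055)&(abs(C[...,1])<.09)&(C[...,2]>.06)&(C[...,2]<.13)
    for s in(1,-1):
        k=m&(s*C[...,1]>.02); print(s,k.sum(),np.round(np.percentile(C[k][:,2],[5,50,95]),4))
C=toC(Q);H,S,V=hsvs(b)
m=np.isfinite(Q[...,2])&(Q[...,2]>.14)&(abs(Q[...,0]-.7)<.12)&(abs(Q[...,1]+.1)<.1)&(H>95)&(H<125)&(S>80); print('can',np.median(Q[m],0),m.sum())
cv2.imwrite('pics/p3.png',np.hstack([cv2.resize(a[130:290,60:260],(400,320)),cv2.resize(b[110:270,260:460],(400,320))]))
```

```text
{'L': (0, None), 'R': (0, None), 'lid': (320, array([1.93, 1.95, 1.95]))} {'L': (0, None), 'R': (0, None), 'lid': (1, array([1.94, 1.94, 1.94]))} [ 0.15824816 -0.0137542   0.30595842]
1 344 [0.0752 0.0946 0.098 ]
-1 524 [0.0909 0.0944 0.098 ]Traceback (most recent call last):
  File "<stdin>", line 7, in <module>
    return _quantile_unchecked(
        a, q, axis, out, overwrite_input, method, keepdims, weights)
    return _ureduce(a,
                    func=_quantile_ureduce_func,
    ...<5 lines>...
                    overwrite_input=overwrite_input,
                    method=method)
    r = func(a, **kwargs)
    result = _quantile(arr,
                       quantiles=q,
    ...<2 lines>...
                       out=out,
                       weights=wgt)
    slices_having_nans = np.isnan(arr[-1, ...])
                                  ~~~^^^^^^^^^
IndexError: index -1 is out of bounds for axis 0 with size 0
```

Call:
{"op": "servo_tool", "data": {"commands": [[0, 0, 0, 0, 0, -40, 1], [0, 0, 0, 0, 0, -80, 1], [0, 0, 0, 0, 0, -120, 1], [0, 0, 0, 0, 0, -120, 1]]}}

```text
clock: 6.3
tcp_pos: [0.6128, -0.2138, 0.1794]
orientation: [-2.004, -2.406, 0.007]
contact_force: [-1.2, 1.0, 0.0]
grip_width: -0.0
gripper_force: 0.0
```

Call:
{"op": "servo_tool", "data": {"commands": [[0, 0, 0, -29, -5.4, 0, 1], [0, 0, 0, -54, -9.9, 0, 1], [0, 0, 0, -75, -13.7, 0, 1], [0, 0, 0, -99, -18.2, 0, 1], [0, 0, 0, -124, -22.7, -7, 1]]}}

```text
clock: 6.72
tcp_pos: [0.4943, -0.2401, 0.1824]
orientation: [2.007, 2.41, 0.005]
contact_force: [1.6, 0.4, -0.6]
grip_width: -0.0001
gripper_force: 0.3
```

Call:
{"op": "servo_tool", "data": {"commands": [[0, 0, 0, -18.7, -3.4, -15, 1], [0, 0, 0, -33.4, -6.1, -35, 1], [0, 0, 0, -43.3, -7.9, -58, 1], [0, 0, 0, -46.2, -8.5, -74, 1], [0, 0, 0, -46.2, -8.5, -82, 1]]}}

```text
clock: 7.13
tcp_pos: [0.4465, -0.2479, 0.0975]
orientation: [2.012, 2.412, 0.002]
contact_force: [-8.0, 1.5, 30.9]
grip_width: 0.0002
gripper_force: 16.9
```

Call:
{"op": "servo_tool", "data": {"commands": [[0, 0, 0, 0, 0, 0, 1], [0, 0, 0, 0, 0, 30, 1], [0, 0, 0, 0, 0, 70, 1], [0, 0, 0, 0, 0, 110, 1], [0, 0, 0, 0, 0, 150, 1]]}}

```text
clock: 7.55
tcp_pos: [0.4473, -0.2483, 0.2502]
orientation: [2.011, 2.411, 0.001]
contact_force: [0.5, 0.1, -0.1]
grip_width: -0.0001
gripper_force: 0.0
```

Call:
{"op": "servo_tool", "data": {"commands": [[0, 0, 7, 0, 40, 10, 0], [0, 0, 14, 0, 80, 20, 0], [0, 0, 21, 0, 120, 30, 0], [0, 0, 28, 0, 160, 30, 0], [0, 0, 35, 0, 200, 30, 0]]}}

```text
clock: 7.97
tcp_pos: [0.4482, -0.0462, 0.2797]
orientation: [1.183, 2.906, 0.006]
contact_force: [1.3, 0.1, 0.3]
grip_width: 0.0606
gripper_force: 0.0
```

```bash
cat >> h.py <<'E'
Rw=R.from_euler('z',-86,degrees=True).as_matrix()@R.from_euler('y',-29,degrees=True).as_matrix()
WO=Rw@np.array([-.1415,.517,.135])
def delta(Rt,p):
    o=r.get_obs();R0=R.from_rotvec(o['orientation'])
    return np.degrees((R.from_matrix(Rt)*R0.inv()).as_rotvec()).round(1),(1e3*(p-o['tcp_pos'])).round(1)
# tool: z=-weight z, y=+-weight x
E
python3 - <<'E'
from h import *
a,P,c=cloud('scene');b,Q,_=cloud('top')
for P in(P,Q):
    C=toC(P);k=(abs(C[...,0])<.06)&(abs(C[...,1])<.09)&(C[...,2]>.06)&(C[...,2]<.15);X=C[k]
    if len(X)>20: print(len(X),np.round(np.percentile(X[:,2],[5,50,95]),4),np.round(np.linalg.lstsq(np.c_[X[:,:2],np.ones(len(X))],X[:,2],rcond=None)[0],3))
print('weight',WO)
H,S,V=hsvs(b);
m=np.isfinite(Q[...,2])&(H>5)&(H<18)&(S>170)&(Q[...,1]>.15)&(Q[...,1]<.35)&(Q[...,2]>.04)&(Q[...,2]<.2)&(Q[...,0]>.4)
print(np.percentile((Q[m]-WO)@Rw,[2,25,50,75,98],axis=0).round(4))
for s in(1,-1):
    Rt=np.c_[-s*Rw[:,1]*-1,s*Rw[:,0],-Rw[:,2]]
    if np.linalg.det(Rt)<0: Rt[:,0]*=-1
    for h in(.1,.019): print(s,h,delta(Rt,WO+Rw[:,2]*h))
print(r.get_obs()['joints'].round(2),r.get_obs()['tcp_pos'])
E
```

```text
1539 [0.095  0.0987 0.102 ] [-0.009 -0.001  0.098]
1713 [0.0946 0.0988 0.1029] [0.    0.001 0.099]
weight [0.50254213 0.22481118 0.0494731 ]
[[-0.0076 -0.0441  0.0129]
 [ 0.0023 -0.0069  0.0322]
 [ 0.0078  0.0118  0.0501]
 [ 0.0098  0.0308  0.0541]
 [ 0.0123  0.0484  0.0576]]
1 0.1 (array([ -12.3,  -33.9, -128.8]), array([  50.9,  314.5, -141.8]))
1 0.019 (array([ -12.3,  -33.9, -128.8]), array([  53.6,  275.3, -212.6]))
-1 0.1 (array([-28.3,  10.3,  46.8]), array([  50.9,  314.5, -141.8]))
-1 0.019 (array([-28.3,  10.3,  46.8]), array([  53.6,  275.3, -212.6]))
[-0.7   0.03  0.68  2.04 -0.02  1.07  0.8 ] [ 0.44827584 -0.04129523  0.27870061]
```

Call:
{"op": "servo_tool", "data": {"commands": [[-3.4, 1.2, 5.6, 6, 37, -4, 0], [-6.8, 2.5, 11.2, 12, 74, -8, 0], [-10.2, 3.7, 16.8, 18, 111, -12, 0], [-13.6, 5, 22.4, 24, 148, -16, 0], [-17, 6.2, 28.1, 30, 185, -20, 0]]}}

```text
clock: 8.48
tcp_pos: [0.4789, 0.1393, 0.259]
orientation: [0.433, 3.057, -0.487]
contact_force: [1.2, -0.1, -0.1]
grip_width: 0.0853
gripper_force: 0.0
```

Call:
{"op": "servo_tool", "data": {"commands": [[-2.3, 0.8, 3.7, 6, 40, 0, 0], [-4.6, 1.6, 7.5, 12, 79, -10, 0], [-6.8, 2.5, 11.2, 17, 115, -35, 0], [-9, 3.3, 15, 20, 130, -65, 0], [-11.3, 4.1, 18.7, 21, 130, -100, 0]]}}

```text
clock: 8.9
tcp_pos: [0.5005, 0.2749, 0.1578]
orientation: [-0.097, 3.013, -0.779]
contact_force: [0.3, 0.4, 0.3]
grip_width: 0.0854
gripper_force: 0.0
```

```bash
cat > g.py <<'E'
from h import *
Rt=np.c_[-Rw[:,1],-Rw[:,0],-Rw[:,2]]
if np.linalg.det(Rt)<0: Rt[:,0]*=-1
for h in(.1,.07,.019): print(h,delta(Rt,WO+Rw[:,2]*h))
a,P,c=cloud('wrist');H,S,V=hsvs(a)
m=np.isfinite(P[...,2])&(H>5)&(H<18)&(S>150)
W=(P[m]-WO)@Rw; W=W[np.abs(W).max(1)<.1];print(len(W));t=W[W[:,2]>.05]
print('all',np.percentile(W,[2,50,98],axis=0).round(4));print('top',len(t),np.percentile(t,[2,50,98],axis=0).round(4))
cv2.imwrite('pics/w1.png',a)
E
python3 g.py
```

```text
0.1 (array([-0. ,  0.6,  0.1]), array([ -1.3,  -1.7, -20.9]))
0.07 (array([-0. ,  0.6,  0.1]), array([ -0.3, -16.2, -47.1]))
0.019 (array([-0. ,  0.6,  0.1]), array([  1.4, -40.9, -91.7]))
4427
all [[-0.0116 -0.0512  0.04  ]
 [-0.0024 -0.0089  0.0546]
 [ 0.0069  0.0452  0.056 ]]
top 4280 [[-0.0116 -0.0499  0.0529]
 [-0.0024 -0.0073  0.0546]
 [ 0.0069  0.0453  0.056 ]]
```

View pics/w1.png

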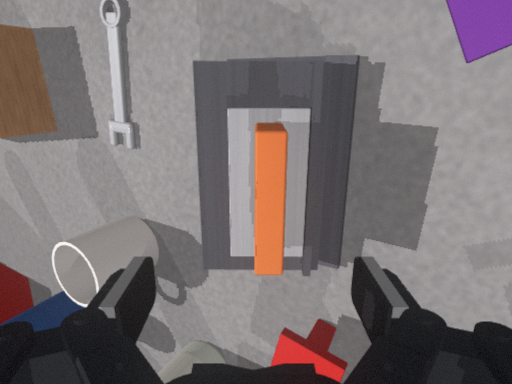

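The wrist view shows the orange rib at about (270,200), midway between the fingers at (135) and (375) and parallel to them. It sits about 2.5 mm off my estimate, which I correct on the way down before closing.

Call:
{"op": "servo_tool", "data": {"commands": [[0, 0.6, 0, -3.9, 0.2, -22, 0], [0, 0.6, 0, -2.9, -14.3, -48.3, 0], [0, 0.6, 0, -2, -26.5, -70, 0], [0, 0.6, 0, -1.2, -39, -93, 0], [0, 0.6, 0, -1.2, -39, -93, 0]], "force": 60}}

```text
clock: 9.37
tcp_pos: [0.4969, 0.224, 0.0632]
orientation: [-0.082, 3.029, -0.799]
contact_force: [-0.5, -0.4, 0.7]
grip_width: 0.0855
gripper_force: 0.0
```

Call:
{"op": "servo_tool", "data": {"commands": [[0, 0, 0, 0, 0, 0, 0.5], [0, 0, 0, 0, 0, 0, 1], [0, 0, 0, 0, 0, 0, 1], [0, 0, 0, 0, 0, 0, 1], [0, 0, 0, 0, 0, 0, 1]], "force": 60}}

```text
clock: 9.78
tcp_pos: [0.4978, 0.2307, 0.0643]
orientation: [-0.092, 3.028, -0.785]
contact_force: [0.4, 5.5, 2.2]
grip_width: 0.0253
gripper_force: 2.5
```

Call:
{"op": "servo_tool", "data": {"commands": [[0, 0, 0, 0, 0, 0, 1], [0, 0, 0, 0, 0, 0, 1], [0, 0, 0, 0, 0, 0, 1], [0, 0, 0, 0, 0, 0, 1]], "force": 80}}

```text
clock: 10.12
tcp_pos: [0.4977, 0.2321, 0.064]
orientation: [-0.094, 3.028, -0.782]
contact_force: [-0.2, 5.3, 2.8]
grip_width: 0.019
gripper_force: 79.2
```

Call:
{"op": "servo_tool", "data": {"commands": [[0, 0, 0, -0.3, 5, 9, 1], [0, 0, 0, -0.7, 12, 22, 1], [0, 0, 0, -1.2, 20, 40, 1], [0, 0, 0, -1.5, 25, 65, 1], [0, 0, 0, -1.5, 25, 90, 1]]}}

```text
clock: 10.53
tcp_pos: [0.4945, 0.2554, 0.1538]
orientation: [-0.095, 3.03, -0.79]
contact_force: [0.3, 0.5, -5.3]
grip_width: 0.0189
gripper_force: 78.6
```

Call:
{"op": "servo_tool", "data": {"commands": [[0, 0, 0, 0, 0, 20, 1], [0, 0, 0, 0, 0, 45, 1], [0, 0, 0, 0, 0, 70, 1], [0, 0, 0, 0, 0, 90, 1], [0, 0, 0, 0, 0, 90, 1]]}}

```text
clock: 10.95
tcp_pos: [0.497, 0.2547, 0.2473]
orientation: [-0.089, 3.027, -0.782]
contact_force: [1.8, 0.3, -5.3]
grip_width: 0.0191
gripper_force: 78.8
```

```bash
cat > k.py <<'E'
from h import *
# weight pose in tool, from grasp geometry (assume level rib grip): target tool: z down, y along carton -x or +x
yc=YAW
o=r.get_obs();print(o['tcp_pos'],o['contact_force'],o['grip_width'],o['gripper_force'],o['joints'].round(2))
T=R.from_rotvec(o['orientation']).as_matrix();print('tool y',T[:,1],'z',T[:,2])
for s in(1,-1):
    Rt=np.c_[s*Rc[:,1],s*Rc[:,0],[0,0,-1]]
    print(s,np.linalg.det(Rt),delta(Rt,CO+[0,0,.23]))
a,P,c=cloud('wrist');cv2.imwrite('pics/w2.png',a)
H,S,V=hsvs(a);W=(P-o['tcp_pos'])@T
m=np.isfinite(P[...,2])&(H>5)&(H<18)&(S>150)&(np.abs(W).max(-1)<.12)
print('orange in tool',m.sum(),np.percentile(W[m],[1,10,50,90,99],axis=0).round(4))
E
python3 k.py
```

```text
[0.49697045 0.25467429 0.24725538] [ 1.79424591  0.31514477 -5.31059426] 0.019055781747504965 78.76111149787903 [-1.08  0.46  0.38  1.69  0.24  1.34  0.83]
tool y [-0.05127553  0.87320405 -0.48464988] z [ 0.02801095 -0.48383986 -0.87470816]
1 0.9999999999999998 (array([ 24.9, -19.5, -81. ]), array([ -34. , -481.5,  -17.3]))
-1 0.9999999999999998 (array([20.2, 25.7, 94.7]), array([ -34. , -481.5,  -17.3]))
orange in tool 11104 [[-0.0235 -0.0091 -0.0395]
 [-0.0141 -0.0072 -0.0388]
 [ 0.0202  0.0004 -0.038 ]
 [ 0.0466  0.008  -0.0336]
 [ 0.047   0.0099 -0.0033]]
```

View pics/w2.png

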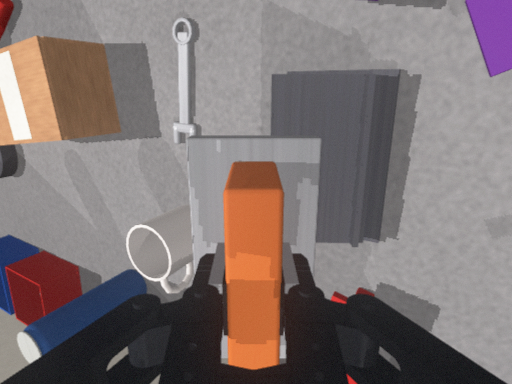

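The wrist view shows the weight held square: the rib runs vertically through about (252,270) between the fingers with the plate behind it. The measured load of 5.3 N fits its mass. I carry it over the carton.

Call:
{"op": "servo_tool", "data": {"commands": [[2, -1.6, -6.5, 0, -25, 0, 1], [4, -3.1, -13, -1, -60, 0, 1], [6, -4.7, -19.5, -2, -97, 0, 1], [8, -6.2, -26, -4, -134, 0, 1], [10, -7.8, -32.5, -5, -170, 0, 1]]}}

```text
clock: 11.42
tcp_pos: [0.489, 0.0818, 0.2416]
orientation: [0.823, 2.988, -0.506]
contact_force: [0.4, -0.1, -5.7]
grip_width: 0.0191
gripper_force: 79.0
```

Call:
{"op": "servo_tool", "data": {"commands": [[2, -1.6, -6.5, -2, -35, 0, 1], [4, -3.1, -13, -4, -70, 0, 1], [6, -4.7, -19.5, -7, -105, 0, 1], [8, -6.2, -26, -9, -138, 0, 1], [10, -7.8, -32.5, -12, -170, 0, 1]]}}

```text
clock: 11.83
tcp_pos: [0.4768, -0.088, 0.2419]
orientation: [-1.653, -2.659, 0.172]
contact_force: [0.8, -1.1, -5.8]
grip_width: 0.0192
gripper_force: 79.0
```

Call:
{"op": "servo_tool", "data": {"commands": [[1.2, -1, -4, -5, -35, 0, 1], [2.5, -2, -8, -9, -70, 0, 1], [3.7, -3, -12, -13, -105, -10, 1], [4.9, -3.9, -16, -17, -130, -25, 1], [4.9, -3.9, -16, -17, -141, -30, 1]]}}

```text
clock: 12.25
tcp_pos: [0.4567, -0.2316, 0.2106]
orientation: [-2.014, -2.399, 0.005]
contact_force: [-1.2, 0.1, -4.9]
grip_width: 0.0189
gripper_force: 79.4
```

Call:
{"op": "servo_tool", "data": {"commands": [[0, 0, 0, 0, 0, 0, 1], [0, 0, 0, 0, 0, 0, 1]]}}

```text
clock: 12.42
tcp_pos: [0.4598, -0.2271, 0.2116]
orientation: [-2.002, -2.408, 0.004]
contact_force: [-0.0, 0.5, -4.9]
grip_width: 0.019
gripper_force: 79.2
```

```bash
cat > k.py <<'E'
from h import *
o=r.get_obs();print(o['tcp_pos'],o['contact_force'],o['grip_width'],o['gripper_force'],'tcp carton',toC(o['tcp_pos']))
T=R.from_rotvec(o['orientation']).as_matrix()
Rt=np.c_[Rc[:,1],Rc[:,0],[0,0,-1]];print(delta(Rt,CO+[0,0,.13]))
for n in('wrist','scene','top'):
    a,P,c=cloud(n);H,S,V=hsvs(a);C=toC(P)
    m=np.isfinite(P[...,2])&(H>4)&(H<18)&(S>165)&(abs(C[...,0])<.08)&(abs(C[...,1])<.12)&(C[...,2]>.105)
    X=C[m]
    if len(X)<30: print(n,len(X));continue
    print(n,len(X),np.percentile(X,[1,50,99],axis=0).round(4))
    t=X[X[:,2]>np.percentile(X[:,2],98)-.008]
    q,*_=np.linalg.lstsq(np.c_[t[:,:2],np.ones(len(t))],t[:,2],rcond=None);print(' top',len(t),q.round(3),cv2.minAreaRect((t[:,:2]*1e3).astype(np.float32)))
E
python3 k.py
```

```text
[ 0.45984677 -0.22712868  0.21163575] [-0.02369677  0.51598267 -4.86770531] 0.01897726472219044 79.22658205032349 tcp carton [-0.00316076  0.00024593  0.21163575]
(array([-0.3, -0.5, -0.1]), array([  3.2,   0.3, -81.6]))
wrist 10749 [[-0.0127 -0.0234  0.2167]
 [-0.0033  0.0194  0.2496]
 [ 0.0061  0.0472  0.2511]]
 top 9968 [-0.    -0.004  0.25 ] ((-3.7243480682373047, 10.616193771362305), (73.59349060058594, 20.791927337646484), 89.68148040771484)
scene 86 [[-0.0058 -0.0554  0.2161]
 [ 0.0017 -0.0418  0.2486]
 [ 0.0082 -0.0063  0.2541]]
 top 60 [-0.015  0.055  0.252] ((1.6938753128051758, -29.825105667114258), (14.996788024902344, 50.89274597167969), 0.334338515996933)
top 67 [[-0.0098  0.0169  0.2422]
 [-0.001   0.033   0.2517]
 [ 0.0083  0.0458  0.3484]]
 top 2 [ 0.369 -0.049  0.353] ((-6.969104290008545, 35.92310333251953), (2.5326616764068604, 0.0), 170.62657165527344)
```

The weight is level and centred, with its underside at about 195 mm. I lower it towards the lid top at 98 mm, slowing at the end.

Call:
{"op": "servo_tool", "data": {"commands": [[-0.3, -0.5, 0, 3, 0, -25, 1], [-0.3, -0.5, 0, 3, 0, -50, 1], [-0.3, -0.5, 0, 3, 0, -72, 1], [-0.3, -0.5, 0, 3, 0, -86, 1], [-0.3, -0.5, 0, 3, 0, -92, 1]]}}

```text
clock: 12.98
tcp_pos: [0.4641, -0.225, 0.1194]
orientation: [2.002, 2.42, 0.001]
contact_force: [0.2, -0.1, -5.9]
grip_width: 0.0192
gripper_force: 79.2
```

Call:
{"op": "servo_tool", "data": {"commands": [[0, 0, 0, 0, 0, -1, 1], [0, 0, 0, 0, 0, -2, 1], [0, 0, 0, 0, 0, -3, 1], [0, 0, 0, 0, 0, -3, 1]]}}

```text
clock: 13.32
tcp_pos: [0.4654, -0.2272, 0.1192]
orientation: [2.002, 2.414, 0.004]
contact_force: [-0.2, -0.3, -4.6]
grip_width: 0.0192
gripper_force: 79.2
```

Call:
{"op": "servo_tool", "data": {"commands": [[0, 0, 0, 0, 0, -0.8, 1], [0, 0, 0, 0, 0, -1.6, 1], [0, 0, 0, 0, 0, -2.5, 1], [0, 0, 0, 0, 0, -2.5, 1]]}}

```text
clock: 13.65
tcp_pos: [0.4646, -0.2272, 0.1158]
orientation: [2.004, 2.414, 0.003]
contact_force: [-0.5, -0.1, -4.4]
grip_width: 0.0193
gripper_force: 79.3
```

Call:
{"op": "servo_tool", "data": {"commands": [[0, 0, 0, 0, 0, -0.5, 1], [0, 0, 0, 0, 0, -1, 1], [0, 0, 0, 0, 0, -1.5, 1], [0, 0, 0, 0, 0, -1.5, 1]]}}

```text
clock: 13.98
tcp_pos: [0.4647, -0.2274, 0.1147]
orientation: [2.004, 2.414, 0.003]
contact_force: [-0.5, 0.5, 2.0]
grip_width: 0.0192
gripper_force: 80.6
```

Contact made. I release and lift.

Call:
{"op": "servo_tool", "data": {"commands": [[0, 0, 0, 0, 0, 0, 0.6], [0, 0, 0, 0, 0, 0, 0.4], [0, 0, 0, 0, 0, 0, 0.3], [0, 0, 0, 0, 0, 0, 0.2], [0, 0, 0, 0, 0, 0, 0.2]]}}

```text
clock: 14.4
tcp_pos: [0.4648, -0.2273, 0.1144]
orientation: [2.003, 2.414, 0.003]
contact_force: [-0.4, -0.3, 0.2]
grip_width: 0.0683
gripper_force: 0.0
```

Call:
{"op": "servo_tool", "data": {"commands": [[0, 0, 0, 0, 0, 10, 0.2], [0, 0, 0, 0, 0, 30, 0.2], [0, 0, 0, 0, 0, 65, 0.2], [0, 0, 0, 0, 0, 105, 0.2], [0, 0, 0, 0, 0, 145, 0.2]]}}

```text
clock: 14.82
tcp_pos: [0.4637, -0.2276, 0.2612]
orientation: [2.006, 2.414, 0.001]
contact_force: [0.5, 0.4, -0.6]
grip_width: 0.0682
gripper_force: 0.0
```

Call:
{"op": "servo_tool", "data": {"commands": [[0, 0, 0, 0, 40, 0, 0.2], [0, 0, 0, 0, 80, 0, 0.2], [0, 0, 0, 0, 120, 0, 0.2], [0, 0, 0, 0, 160, 0, 0.2], [0, 0, 0, 0, 160, 0, 0.2]]}}

```text
clock: 15.23
tcp_pos: [0.4649, -0.0593, 0.2597]
orientation: [1.992, 2.426, 0.007]
contact_force: [1.0, 0.6, 0.4]
grip_width: 0.0684
gripper_force: 0.0
```

```bash
sed -i 's/P\[...,2\])&(H>4)/P[...,2])\&(C[...,2]<.2)\&(H>4)/' k.py; echo "
b,Q,_=cloud('top');a,P,_=cloud('scene');print(joints(a,P))
cv2.imwrite('pics/fin.png',np.hstack([a[:,:400],b[:,110:510]]))" >> k.py; python3 k.py
```

```text
[ 0.46486766 -0.05927921  0.25968733] [1.04057327 0.6209528  0.35812758] 0.06843894083207612 0.0 tcp carton [0.03207769 0.16443152 0.25968733]
(array([-0.1,  0.2, -0.8]), array([  -1.9, -167.5, -129.7]))
wrist 881 [[-0.0076  0.0023  0.1506]
 [ 0.0018  0.0252  0.1524]
 [ 0.011   0.0459  0.1538]]
 top 873 [0.003 0.003 0.152] ((1.744222640991211, 23.090770721435547), (19.28499412536621, 46.00724792480469), 0.823574423789978)
scene 132 [[-0.0016 -0.0574  0.1182]
 [ 0.0065 -0.0232  0.1518]
 [ 0.0126  0.0345  0.1579]]
 top 92 [-0.022  0.008  0.153] ((5.149429798126221, -10.356704711914062), (91.02774047851562, 14.32707691192627), 88.58699035644531)
top 178 [[-0.0067 -0.0539  0.1476]
 [ 0.0022 -0.0072  0.1535]
 [ 0.0112  0.0397  0.1594]]
 top 152 [ 0.025 -0.004  0.154] ((2.2499256134033203, -6.885997772216797), (17.951448440551758, 96.78437042236328), 0.13222287595272064)
{'L': (0, None), 'R': (0, None), 'lid': (0, None)}
```

View pics/fin.png

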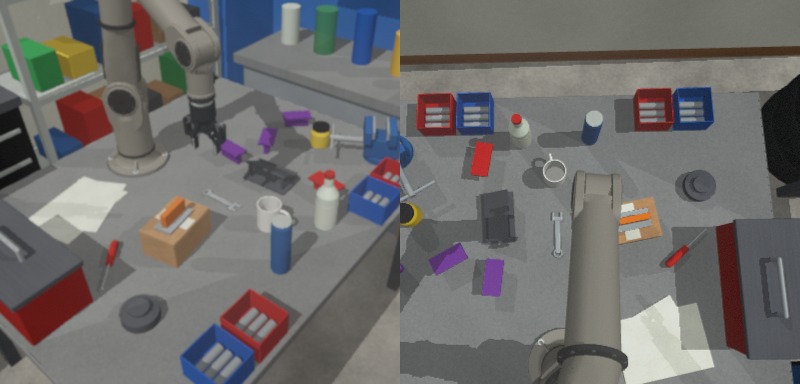

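The pictures show the closed carton with the weight level in the middle of the lid, at (175,215) in the scene view. It is about 2 mm (x) and -6 mm (y) off centre, and the other things are where they were. I hand the job in.

```bash
python3 -c "
from bench import r
print(r.hand_in())"
```

```text
the job is handed in; nothing more can be done
None
```

The job is handed in at about 15 s of the 70 s limit. By my camera measurements both flaps and the lid are flat, and the weight is released and level, about 2 mm and 6 mm off the lid's middle; the other things looked unmoved in the last pictures, and the judge returned no verdict.

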